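# Hang a spool arm and knock its lock pin home

## Robot

A 6-joint arm with a two-finger parallel gripper is mounted at the origin on the work surface. World frame = base frame: x ahead of the robot, y to its left, z up, the work surface at z = 0. Lengths are in m, angles in rad, forces in N, time in s.
With the tool pointing down it reaches from about 0.425 to 0.95 m from the base axis. Payload 3.5 kg.
Tool frame: the origin (TCP) lies at the very end of the fingers, on their centre line; the grasp point (between the pads) lies 19 mm behind it; z points along the fingers, y is the line along which they close (so a half turn about z gives the same grasp; the last joint's range is limited). The gripper opens to 85 mm and grips with 20 to 120 N. Pads are 22 mm wide; open, the fingers measure 114 mm over their backs; the gripper's body (76 mm by 85 mm) begins 54 mm behind the grasp point. The pads swing forward as they close: fully open they stand 13 mm farther back than shut.
Start: joints at [-1.485, 0.286, 1.577, -0, 1.279, -0.15], TCP at [0.158, -0.656, 0.231] pointing down, gripper open.
Joint ranges: [-2.77, 2.77], [-0.9, 2.22], [0.21, 2.48], [-1.53, 4.67], [0.24, 2.81], [-2.84, 2.84]. Speed limits (rad/s): [2.79, 2.79, 3.14, 3.14, 3.14, 3.14].

## Interface

Orientations are given as a unit quaternion [x, y, z, w].
In Python, from plant import get_state, read_camera, sign_off, recognise gives the robot as it stands.
- The arm moves only by the tool arm_command, never from a script. Its argument "steps" is a list of rows, each an object with "translation": the shift along the tool's x, y, z scaled (see below), a list of three; "twist": the turn, a rotation vector about the tool's x, y, z scaled (see below), a list of three; "fingers": the opening, from -1 (shut) to 1 (fully open). In form: [{"translation": [x, y, z], "twist": [rx, ry, rz], "fingers": fingers}, ...]. A call has 1 to 5 rows; each row is the pose to reach, as a shift and turn from the pose commanded when the call began, along the tool's axes at that moment; what a row does not reach only later rows make up. The controller multiplies each number of a shift by 75 cm and each number of a turn by 60 degrees. A row lasts 1/8 s, in which the tool goes at most 62.5 mm and 10.7 degrees, less where a joint would pass 70% of its speed; a pose out of reach is approached as far as the arm can. A call with a number of a shift or a turn outside -1 to 1 is refused whole. A call with a gripper value outside its range is refused whole. The fingers move at their own pace and stop on an object; "grip_force" is the grip in N (left out, the last holds). Time passes only in rows, so rows that repeat a pose let the fingers close. It gives the time, the measured TCP pose, the force, the opening and the grip force at its end, in the units of the state.
- get_state(): the state, without advancing time (a new reading comes with each control period).
- read_camera(name): name is "scene" or "side" or "wrist"; returns a dict with "pixels" (400x640x3 uint8, red, green, blue), "K" (3x3 intrinsics, pixels), "R" (3x3) and "t" (3): a world point X has camera coordinates R X + t; the wrist camera has in their place "T_tool_cam" (4x4, takes a point from camera to tool coordinates, whose origin is the TCP and whose axes are the flange's). Camera axes: x right, y down, z forward; pixel columns grow to the right and rows downward; lengths in m; the calibration is good to about 2 mm. A picture is of the moment at which its call begins: read the wrist's pose just before it. There is no depth.
- sign_off(): hands the job in; it is judged then, once.
Trained networks look in a picture, given as the dict that the camera call returned (one of the last four; its "shot" number tells which), for a name from the list of things; names that differ only in an ending like _2 or _b are one class to them, and where a whole thing is asked for, a point or a joint stands for the part that bears it (a point fixed in the world has none). Each returns a list of dicts, best first, with "conf" (0 to 1); they miss things now and then, are a little off and sometimes report something else, mostly with a low value. They report only what shows in the picture. A call takes as long as a camera call. They do not tell look-alikes from the thing itself.
- recognise(picture, query): "point" ([row, column] in pixels, amid what is visible of it).
The state is a dict: "time": time; "qpos": joint angles; "dq": joint speeds; "joint_efforts": joint torques, N m; "eef_pos": TCP position; "tcp_rot": TCP orientation; "contact_force": force on the tool from outside, world axes, zero at the start; "wrist_torque": the same for the moment, N m; "opening": opening from 0.0 (shut) to 1.0 (fully open); "finger_force": force on a finger pad.
Only numpy, scipy, OpenCV 4.12 (cv2) and the standard library are available. Lean on these libraries where they do the work, as an engineer would, in place of code of your own. Each camera call takes 0.05 s, during which the arm holds its last target. There are 200 camera calls.

## Task

Hang the black spool arm on the slotted upright: both claws through the slots, then pressed down until it hooks home. Then strike the yellow sprung pin on top of the upright with the mallet, with a brisk blow or several, until it is fully down and locks the arm. Finally stand the mallet on its head back on its rubber mat, and leave the printed parts and the filament spool where they are.

Things in the scene. Friction and masses are not known exactly. Their poses are not given: they have to be found in the camera images.
- spool_arm: Black L-shaped bracket, 0.22 kg, loose, standing on its arm. Origin: bottom edge of its back face, mid width; +x out of the back face, where the claws are; z up. mm: arm bar 28 wide, 36 high (z 0 to 36), x -8 to -148, its end lip 16 higher, red band at x -70 (grip there across the width, near centre of mass). Back plate 8 thick, 44 wide, 95 high, behind x 0
- claw (a point): On spool_arm: root of the upper claw, on the back face at the neck's underside, 75 mm above the arm's underside. Axes as spool_arm. Two steel claws 9 wide, mid width, 50 mm one above the other: neck 8 high, reaching from x 0 to 12 of the arm, undersides at z 25 and 75; at its end a tongue (x 7 to 12) hangs 10 below the neck's underside
- upright: Aluminium upright, fixed: channel 50 mm wide, open at its rear (+x), on a red foot 130 x 120 x 12 mm (x -45 to 85), red top cap up to z 206. Origin on the bench. Front face at x -4 looks to -x, roughly at the robot, and is a 4 mm sheet with two slots at mid width (y 0), 16 wide, 30 high: z 85 to 115 and 135 to 165
- slot (a point): On the upright's front face, middle of the upper slot's lower edge, z 135 mm. Axes as upright. Hanging: arm and upright axes parallel, claw in line with slot and 10 to 22 mm (best 16) above it, push in along +x until the faces meet, then lower until the necks rest on the slot edges: claw then lies at slot, arm's underside 60 mm above the bench
- lockpin (a joint): Travel of the yellow pin (m): 0 up, 0.020 fully down, head on the red cap; starts at 0 to 0.003. A spring lifts with up to 3 N, a 9 N friction clip holds it where it is left, so about 12 N drives it down. Down, its stem keeps the upper claw from lifting; it cannot go down while the claw is held up
- pin_top (a point): Middle of the flat top of the yellow pin head (28 mm diameter, 10 mm thick), at x 10, y 0 mm of the upright: 236 mm above the bench at joint 0, 216 mm when fully down
- mallet: Mallet, 0.36 kg, standing on one end face of its head. Origin: centre of that face; z up. mm: orange cylinder head, 48 diameter, 80 high, flat ends; level wooden handle from the head to x -145, 24 wide, 28 high, its middle at z 40. Centre of mass about 15 from the head's axis towards the handle. Grip the handle at x -55, across its width, and strike with the head's lower face
- mat: Dark rubber mat, fixed, 120 x 120 x 4 mm, where the mallet stands. Origin at the centre of its underside
- cap: Bystander: black printed cap, 72 mm diameter, 36 high, on the steel build plate. Origin at the centre of its underside
- adaptor: Bystander: black printed bulb-shaped adaptor, 60 mm diameter, 70 high, on the steel build plate. Origin at the centre of its underside
- flange: Bystander: black printed flange, 68 mm diameter, 44 high, on the steel build plate. Origin at the centre of its underside
- spool: Bystander: filament spool, 190 mm diameter, 60 high, lying flat. Origin at the centre of its underside
Mind the look-alikes: they are no part of the job. Several things have the shape of the mat; the one meant has the colours described above.

How it is judged:
By the outcome, as a careful person would: the job done as asked, in the order asked, and still so for the second after the job is handed in, with the robot touching nothing.
It also fails if it takes over 54 s, if anything falls off the work surface, if the arm or the gripper's body presses on something with over 40 N, if the wrist force passes 120 N, or if a joint passes its speed limit or range.

## Working session

There is one attempt and no reset: what is moved stays moved. The work goes in short steps, Python scripts to look and compute and a tool call to move; the robot and the scene stay as the last step left them, time stands still between calls to the robot, and variables do not carry over. Pictures are saved under pics/ and viewed, at most 10 in all, crops included, and the job is handed in when it is done.

Besides the shell and the picture viewer there is one more tool, called as a command line: name --argument value ..., lists and objects as JSON in quotes. arm_command: Moves the arm, as the interface text tells. Shifts and turns lie within -1 to 1; 1 stands for 75 cm of shift or 60 degrees of turn. Its arguments: {"type":"object","properties":{"steps":{"type":"array"},"grip_force":{"type":"number"}},"required":["steps"]}

```bash
mkdir -p pics; ls; python3 - <<'E'
from plant import get_state, read_camera, recognise
import cv2,numpy as np
s=get_state();print(s['time'],s['eef_pos'],s['tcp_rot'])
for n in ['scene','side']:
    p=read_camera(n);cv2.imwrite(f'pics/{n}0.png',p['pixels'][:,:,::-1])
    np.savez(f'{n}0.npz',**{k:p[k] for k in ('pixels','K','R','t')})
    print(n,p['K'].tolist(),p['R'].tolist(),p['t'].tolist())
    for q in ['spool_arm','claw','upright','slot','lockpin','pin_top','mallet','mat','cap','adaptor','flange','spool']:
        try: print(q,[(np.round(d['point']).tolist(),round(d['conf'],2)) for d in recognise(p,q)])
        except Exception as e: print(q,e)
E
```

```text
pics
0.0 [ 0.15764772 -0.6556628   0.22993226] [ 9.93061014e-01  1.17594327e-01  4.33383471e-05 -1.18085058e-03]
scene [[364.9300842558245, 0.0, 321.565312904316], [0.0, 364.9300842558245, 187.76382022774814], [0.0, 0.0, 1.0]] [[-0.47988053822597193, 0.8772940975560919, 0.008350773927827], [0.7291375483506556, 0.4040962710753646, -0.552326569420828], [-0.4879273558811258, -0.2589619085816052, -0.833586003533304]] [0.16093457177777973, -0.28984877194641384, 1.467319835386318]
spool_arm [([168.0, 252.0], 0.94), ([246.0, 370.0], 0.29)]
claw [([169.0, 253.0], 0.75), ([219.0, 270.0], 0.28)]
upright [([252.0, 272.0], 0.81)]
slot [([253.0, 279.0], 0.89)]
lockpin [([217.0, 270.0], 0.47)]
pin_top [([221.0, 274.0], 0.53)]
mallet [([227.0, 382.0], 0.97)]
mat [([182.0, 412.0], 0.92), ([203.0, 332.0], 0.82), ([286.0, 431.0], 0.82), ([246.0, 370.0], 0.63)]
cap [([299.0, 366.0], 0.66), ([218.0, 268.0], 0.57)]
adaptor [([287.0, 336.0], 0.77)]
flange [([169.0, 254.0], 0.67), ([320.0, 338.0], 0.56), ([250.0, 278.0], 0.36)]
spool [([221.0, 185.0], 0.66), ([231.0, 382.0], 0.61)]
side [[477.7145772200748, 0.0, 317.28285139965425], [0.0, 477.7145772200748, 203.42570591675374], [0.0, 0.0, 1.0]] [[-0.7589028778148021, -0.6508805831162003, 0.020515568886252583], [-0.4768823584325768, 0.5340220654615838, -0.6981430009789737], [0.44345195710493246, -0.5396062454442676, -0.7156643498298251]] [0.40274926539523465, 0.294126166273892, 1.4987954214673458]
spool_arm [([189.0, 373.0], 0.73), ([274.0, 273.0], 0.52)]
claw [([191.0, 368.0], 0.97)]
upright [([190.0, 281.0], 0.95), ([190.0, 371.0], 0.34)]
slot [([193.0, 283.0], 0.69)]
lockpin [([154.0, 282.0], 0.4)]
pin_top []
mallet [([266.0, 279.0], 0.81)]
mat [([271.0, 273.0], 0.87), ([323.0, 335.0], 0.71), ([242.0, 326.0], 0.64), ([298.0, 219.0], 0.64)]
cap [([247.0, 225.0], 0.65)]
adaptor [([222.0, 244.0], 0.64)]
flange [([228.0, 214.0], 0.54)]
spool [([150.0, 327.0], 0.75)]
```

```bash
python3 - <<'E'
import cv2,numpy as np
a=cv2.imread('pics/scene0.png');b=cv2.imread('pics/side0.png')
A=cv2.resize(a[130:350,140:460],None,fx=2.5,fy=2.5,interpolation=cv2.INTER_CUBIC)
B=cv2.resize(b[100:350,180:420],None,fx=2.4,fy=2.4,interpolation=cv2.INTER_CUBIC)
cv2.imwrite('pics/A.png',A);cv2.imwrite('pics/B.png',B)
E
```

```text
(no output)
```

View pics/A.png

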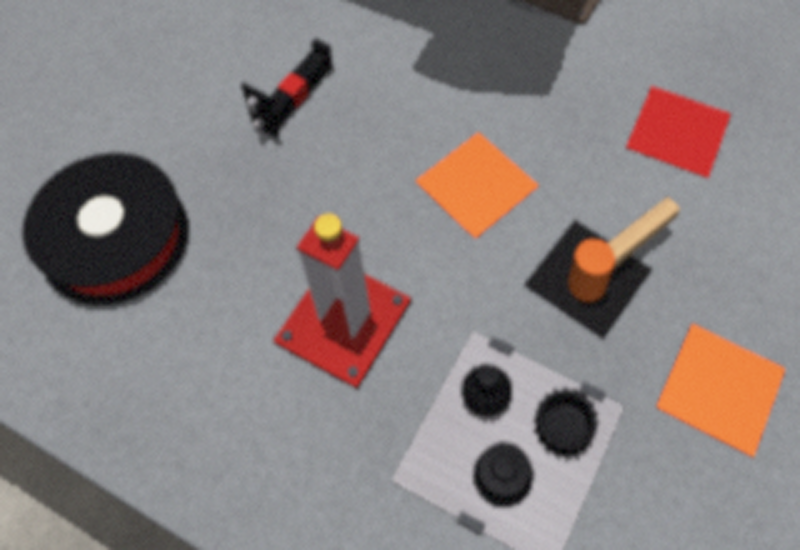

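View pics/B.png

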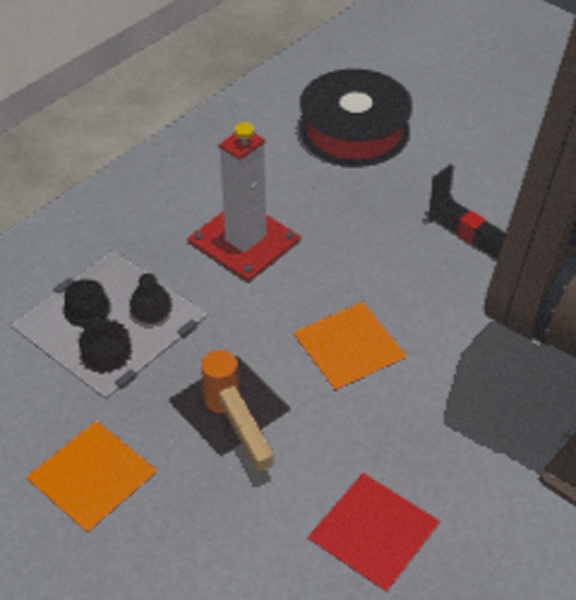

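The crops show the spool arm at scene px (256,164) and the upright at about (276,250). The mat-shaped candidates in scene px are:
- dark at (375,241), under the mallet
- orange at (331,203)
- orange at (431,286)
- red at (411,182)

The dark one is the mat, since it is the only dark rubber one and the mallet stands on it.

Next I'll fit known-size models to the colour masks.

```bash
cat > fit.py <<'E'
import numpy as np,cv2
from scipy.optimize import minimize
from scipy.spatial.transform import Rotation as Ro
S=4
def box(x0,x1,y0,y1,z0,z1): return np.array([[x,y,z] for x in(x0,x1) for y in(y0,y1) for z in(z0,z1)])/1e3
def cyl(r,z0,z1,x=0,y=0):
    a=np.linspace(0,2*np.pi,32,endpoint=False)
    return np.array([[x+r*np.cos(t),y+r*np.sin(t),z] for z in(z0,z1) for t in a])/1e3
M={'upright':[(box(-45,85,-60,60,0,12),1),(box(-4,46,-25,25,12,196),0),(box(-4,46,-25,25,196,206),1),(cyl(5,206,226,10),0),(cyl(14,226,236,10),3)],
 'spool_arm':[(box(-148,-8,-14,14,0,36),5),(box(-148,-140,-14,14,0,52),5),(box(-8,0,-22,22,0,95),5),(box(-80,-60,-14.5,14.5,0,36.5),1)],
 'mallet':[(box(-145,0,-12,12,26,54),4),(cyl(24,0,80),2)],
 'mat':[(box(-60,60,-60,60,0,4),5)]}
def labels(rgb):
    im=cv2.resize(rgb,None,fx=S,fy=S,interpolation=cv2.INTER_CUBIC)
    h,s,v=[c.astype(int) for c in cv2.split(cv2.cvtColor(im,cv2.COLOR_RGB2HSV))]
    L=np.zeros(h.shape,np.uint8)
    L[(v<62)]=5
    c=(s>120)&(v>=62)
    L[c&((h<6)|(h>170))]=1; L[c&(h>=6)&(h<16)]=2; L[c&(h>=21)&(h<36)]=3
    L[(s>60)&(s<=140)&(h>=10)&(h<28)&(v>=90)]=4
    return L
def proj(P,c):
    q=P@c['R'].T+c['t']; q=q@c['K'].T
    return (q[:,:2]/q[:,2:]+.5)*S-.5
def world(P,pose,z=0): 
    c,s=np.cos(pose[2]),np.sin(pose[2])
    return P@np.array([[c,s,0],[-s,c,0],[0,0,1]])+[pose[0],pose[1],z]
def render(name,pose,c,shape,z=0,skip=()):
    L=np.zeros(shape,np.uint8); parts=[(world(P,pose,z),k) for P,k in M[name]]
    if name in('mallet',): parts.sort(key=lambda a:-np.linalg.norm((a[0]@c['R'].T+c['t']).mean(0)))
    if name=='spool_arm':
        b=parts[:3]; b.sort(key=lambda a:-np.linalg.norm((a[0]@c['R'].T+c['t']).mean(0))); i=[k for k,p in enumerate(b) if len(p[0]) and np.ptp(p[0][:,2])<.04][0]
        b.insert(i+1,parts[3]); parts=b
    for P,k in parts:
        cv2.fillConvexPoly(L,cv2.convexHull(np.round(proj(P,c)*16).astype(np.int32)),int(k),cv2.LINE_8,4)
    return L
def fit(name,x0,cams,z=0,classes=(1,2,3,4,5),pad=12):
    D=[]
    for c in cams:
        L=labels(c['pixels']); P=np.vstack([world(P,x0,z) for P,_ in M[name]]); q=proj(P,c)
        a,b=np.maximum(q.min(0)-pad*S,0).astype(int),np.maximum(q.max(0)+pad*S,0).astype(int)
        D.append((c,L,slice(a[1],b[1]),slice(a[0],b[0])))
    def cost(x):
        e=0
        for c,L,r,k in D:
            R=render(name,x,c,L.shape,z)[r,k]; l=L[r,k]
            for n in classes: e+=np.count_nonzero((R==n)!=(l==n))
        return e
    best=None
    sc=(.03,.01,.004)
    x=np.array(x0,float)
    for s in sc:
        r=minimize(cost,x,method='Nelder-Mead',options=dict(initial_simplex=x+np.vstack([np.zeros(3),np.diag([s,s,s*8])]),xatol=1e-4,fatol=.5)); x=r.x
    return x,r.fun
def ray(c,u,v,z=0):
    d=c['R'].T@np.linalg.solve(c['K'],[u,v,1]); o=-c['R'].T@c['t']
    return (o+d*(z-o[2])/d[2])
def wristcam(p,s):
    T=np.eye(4);T[:3,:3]=Ro.from_quat(s['tcp_rot']).as_matrix();T[:3,3]=s['eef_pos'];W=np.linalg.inv(T@p['T_tool_cam'])
    return dict(pixels=p['pixels'],K=p['K'],R=W[:3,:3],t=W[:3,3])
E
python3 - <<'E'
from fit import *
C={n:dict(np.load(n+'0.npz')) for n in('scene','side')}
sc,sd=C['scene'],C['side']
for n,u,v in [('arm band',256,164),('armback',245,178),('arm end',268,150),('foot',277,261),('mat',375,241),('handle end',410,213),('plate',343,310),('spool',182,222)]: print(n,ray(sc,u,v).round(3))
def go(n,cl,z,x,cams):
    rs=[]
    for y in (np.arange(-1.6,1.6,.8)+0 if n!='mat' else [x[2]]):
        pass
    best=min((fit(n,[x[0],x[1],yw],cams,z,cl) for yw in x[2]),key=lambda r:r[1]); print(n,best[0].round(4),best[1]); return best[0]
f=ray(sc,277,261)[:2];m=ray(sc,375,241)[:2];h=ray(sc,410,213,.04)[:2]
a=ray(sc,245,176)[:2];e=ray(sc,268,150)[:2]
yu=np.arange(-1.2,2,.4)
for cams in([sc,sd],[sc],[sd]):
    go('upright',(1,3),0,[*f,yu],cams)
    ym=np.arctan2(*(m-h)[::-1]); go('mallet',(2,4),.004,[*m,[ym,ym+.4]],cams)
    go('mat',(5,),0,[*m,[0,.5,1]],cams)
ya=np.arctan2(*(a-e)[::-1]); go('spool_arm',(1,5),0,[*a,[ya-.3,ya,ya+.3]],[sc])
E
```

```text
arm band [ 0.408 -0.233  0.   ]
armback [ 0.478 -0.231  0.   ]
arm end [ 0.332 -0.231  0.   ]
foot [0.687 0.036 0.   ]
mat [0.479 0.273 0.   ]
handle end [0.329 0.333 0.   ]
plate [0.721 0.281 0.   ]
spool [ 0.723 -0.309  0.   ]
upright [ 0.6575  0.031  -0.0105] 9640.0
mallet [ 0.4897  0.2742 -0.4025] 4845.0
mat [ 0.478   0.2714 -0.1621] 17524.0
upright [ 0.6571  0.031  -0.0061] 6489.0
mallet [ 0.4902  0.2741 -0.3763] 1147.0
mat [0.4758 0.2708 1.4338] 8795.0
upright [ 0.6599  0.0319 -0.0345] 2910.0
mallet [ 0.4867  0.2769 -0.3947] 3434.0
mat [0.4774 0.2726 1.4275] 8583.0
spool_arm [ 0.4882 -0.22   -0.0593] 3045.0
```

arm_command --steps '[{"translation": [0.237,-0.245,0],"twist": [0,0,0],"fingers": 1},{"translation": [0.237,-0.245,0],"twist": [0,0,0],"fingers": 1},{"translation": [0.237,-0.245,0],"twist": [0,0,0],"fingers": 1},{"translation": [0.237,-0.245,0],"twist": [0,0,0],"fingers": 1},{"translation": [0.237,-0.245,0],"twist": [0,0,0],"fingers": 1}]'

```text
time: 1.92
eef_pos: [0.2892, -0.4331, 0.2314]
tcp_rot: [0.993, 0.12, 0.0, -0.0]
contact_force: [0.5, 0.1, -0.2]
opening: 0.999
finger_force: 0.0
```

arm_command --steps '[{"translation": [0.237,-0.245,0],"twist": [0,0,0.283],"fingers": 1},{"translation": [0.237,-0.245,0],"twist": [0,0,0.283],"fingers": 1},{"translation": [0.237,-0.245,0],"twist": [0,0,0.283],"fingers": 1},{"translation": [0.237,-0.245,0],"twist": [0,0,0.283],"fingers": 1},{"translation": [0.237,-0.245,0],"twist": [0,0,0.283],"fingers": 1}]'

```text
time: 2.55
eef_pos: [0.4188, -0.214, 0.2317]
tcp_rot: [1.0, -0.028, 0.0, 0.0]
contact_force: [-0.2, -0.9, 1.2]
opening: 0.999
finger_force: 0.0
```

```bash
cat >> fit.py <<'E'
def rel(pos,yaw,s=None):
    "scaled shift and turn to a tool-down pose with tool x at yaw"
    from plant import get_state
    s=s or get_state(); R=Ro.from_quat(s['tcp_rot'])
    G=Ro.from_euler('z',yaw)*Ro.from_euler('x',np.pi)
    d=R.inv().apply(np.array(pos)-s['eef_pos'])
    print('move',(d/.75).round(4),'twist',((R.inv()*G).as_rotvec()/(np.pi/3)).round(4),'rows',np.ceil(np.linalg.norm(d)/.0625))
E
cat > look.py <<'E'
from plant import get_state, read_camera
from fit import *
def look(n):
    s=get_state();p=read_camera('wrist');cv2.imwrite(f'pics/{n}.png',p['pixels'][:,:,::-1])
    return s,wristcam(p,s),p
E
python3 - <<'E'
from look import *
s,c,p=look('w1');print(s['eef_pos'],s['time'],p['T_tool_cam'].round(4).tolist(),p['K'][0])
print([(n,proj(world(np.array([[x,0,z]]),(.4882,-.22,-.0593)),c).round()/S) for n,x,z in(('band',-.07,.036),('back',0,.095),('end',-.148,.05))])
cs=[fit('spool_arm',[.4882,-.22,y],[c],0,cl) for y in(-.12,-.06,0) for cl in((1,),(1,5))]
for a in cs: print(a[0].round(4),a[1])
rel([.418,-.216,.05],-.06)
E
```

```text
[ 0.41879664 -0.21399148  0.23165156] 2.55 [[-0.0013, -0.9504, -0.3112, 0.079], [1.0, -0.0012, -0.0003, -0.0001], [-0.0001, -0.3112, 0.9504, -0.1416], [0.0, 0.0, 0.0, 1.0]] [352.32039426   0.         320.50203923]
[('band', array([[322.75, 172.25]])), ('back', array([[323.75, 100.  ]])), ('end', array([[322.75, 250.75]]))]
[ 0.4896 -0.2166 -0.0572] 2313.0
[ 0.4921 -0.2165 -0.0505] 10276.0
[ 0.4887 -0.2166 -0.0546] 2323.0
[ 0.4921 -0.2166 -0.0524] 10279.0
[ 0.4892 -0.2162 -0.0437] 2345.0
[ 0.4921 -0.2165 -0.052 ] 10303.0
move [-0.0009  0.0017  0.2422] twist [ 0.0004 -0.0007  0.0026] rows 3.0
```

View pics/w1.png

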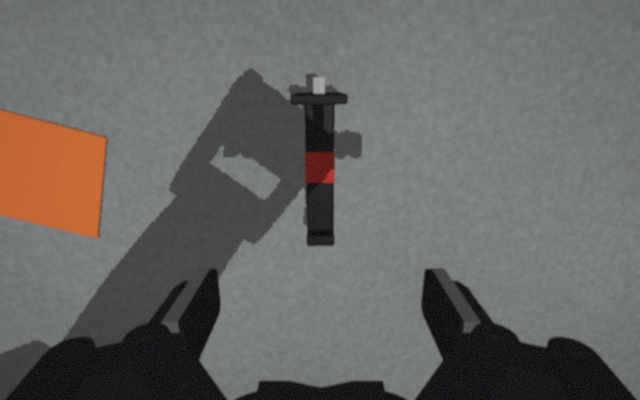

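The wrist view shows the arm with its red band at px (320,167), the back plate at (319,98) and the claw beyond, all centred under the gripper. The measured band position agrees with the scene fit.

arm_command --steps '[{"translation": [0.0016,-0.0015,0.28],"twist": [0,0,0],"fingers": 1},{"translation": [0.0016,-0.0015,0.28],"twist": [0,0,0],"fingers": 1},{"translation": [0.0016,-0.0015,0.28],"twist": [0,0,0],"fingers": 1},{"translation": [0.0016,-0.0015,0.28],"twist": [0,0,0],"fingers": 1},{"translation": [0.0016,-0.0015,0.2995],"twist": [0,0,0],"fingers": 1}]' --grip_force 90

```text
time: 3.22
eef_pos: [0.4178, -0.2163, 0.0052]
tcp_rot: [1.0, -0.031, -0.001, -0.0]
contact_force: [0.1, 0.6, 0.9]
opening: 1.0
finger_force: 0.0
```

arm_command --steps '[{"translation": [0,0,0],"twist": [0,0,0],"fingers": -1},{"translation": [0,0,0],"twist": [0,0,0],"fingers": -1},{"translation": [0,0,0],"twist": [0,0,0],"fingers": -1},{"translation": [0,0,0],"twist": [0,0,0],"fingers": -1},{"translation": [0,0,0],"twist": [0,0,0],"fingers": -1}]' --grip_force 90

```text
time: 3.85
eef_pos: [0.42, -0.2158, 0.0084]
tcp_rot: [1.0, -0.03, 0.001, 0.001]
contact_force: [-0.6, 0.0, 6.5]
opening: 0.312
finger_force: 89.7
```

```bash
python3 - <<'E'
from plant import get_state
s=get_state();print({k:s[k] for k in('time','eef_pos','tcp_rot','opening','finger_force','contact_force')})
E
```

```text
{'time': 3.85, 'eef_pos': array([ 0.42000114, -0.21578678,  0.00837517]), 'tcp_rot': array([ 0.99954669, -0.03006317,  0.00123435,  0.00105062]), 'opening': 0.31156471666944713, 'finger_force': 89.73925709724426, 'contact_force': array([-0.58292761,  0.02017704,  6.52867873])}
```

arm_command --steps '[{"translation": [0,0,-0.08],"twist": [0,0,0],"fingers": -1},{"translation": [0.1385,-0.341,-0.113],"twist": [0,0,-0.043],"fingers": -1},{"translation": [0.1385,-0.341,-0.113],"twist": [0,0,-0.043],"fingers": -1},{"translation": [0.1385,-0.341,-0.113],"twist": [0,0,-0.043],"fingers": -1},{"translation": [0.1385,-0.341,-0.113],"twist": [0,0,-0.043],"fingers": -1}]'

```text
time: 4.47
eef_pos: [0.5262, 0.0118, 0.0889]
tcp_rot: [1.0, -0.008, -0.0, 0.0]
contact_force: [1.0, -1.4, -2.2]
opening: 0.316
finger_force: 89.4
```

arm_command --steps '[{"translation": [0,-0.04,0],"twist": [0,0,0],"fingers": -1},{"translation": [0,-0.04,0],"twist": [0,0,0],"fingers": -1},{"translation": [0,-0.04,0],"twist": [0,0,0],"fingers": -1}]'

```text
time: 4.85
eef_pos: [0.526, 0.0395, 0.0884]
tcp_rot: [1.0, -0.008, -0.001, 0.0]
contact_force: [0.3, 0.1, -2.1]
opening: 0.312
finger_force: 89.4
```

```bash
python3 - <<'E'
from look import *
from plant import *
s=get_state();print({k:s[k] for k in('time','eef_pos','tcp_rot','opening','finger_force','contact_force')})
C=[]
for n in('scene','side'):
    p=read_camera(n);C.append(p);cv2.imwrite(f'pics/{n}1.png',p['pixels'][:,:,::-1])
sc,sd=C
for cams in(C,[sc],[sd]):
    for cl in((1,3),(1,)):
        b=min((fit('upright',[.658,.031,y],cams,0,cl) for y in(-.08,-.02,.04)),key=lambda r:r[1]); print('up',len(cams),b[0].round(4),b[1])
s2,c,p=look('w2')
a=sc['pixels'][190:290,230:330],sd['pixels'][140:240,240:340]
cv2.imwrite('pics/C.png',cv2.resize(np.hstack(a),None,fx=4,fy=4,interpolation=cv2.INTER_CUBIC)[:,:,::-1])
E
```

```text
{'time': 4.85, 'eef_pos': array([0.52603873, 0.03948748, 0.08843758]), 'tcp_rot': array([ 9.99971006e-01, -7.58941887e-03, -6.04389442e-04,  1.50872539e-04]), 'opening': 0.3119601079882887, 'finger_force': 89.4459593296051, 'contact_force': array([ 0.30533304,  0.08362296, -2.14369986])}
up 2 [ 0.6575  0.031  -0.0108] 11878.0
up 2 [0.6574 0.0303 0.006 ] 10986.0
up 1 [ 0.6568  0.0301 -0.0035] 7327.0
up 1 [ 0.6568  0.0301 -0.0035] 6728.0
up 1 [0.6598 0.031  0.0038] 4266.0
up 1 [0.6597 0.0311 0.0017] 3990.0
```

View pics/C.png

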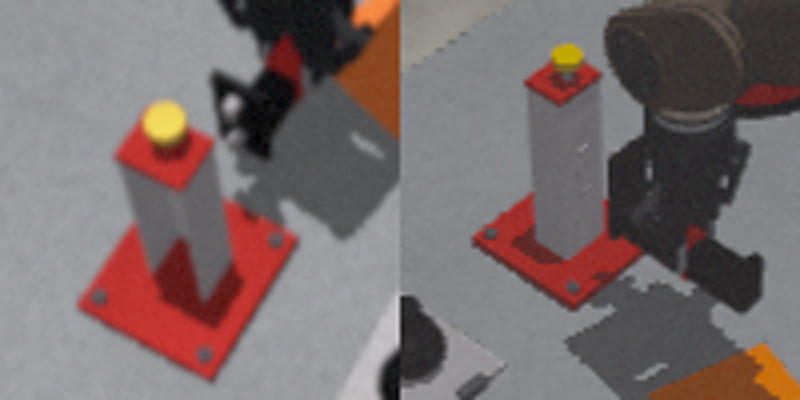

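View pics/w2.png

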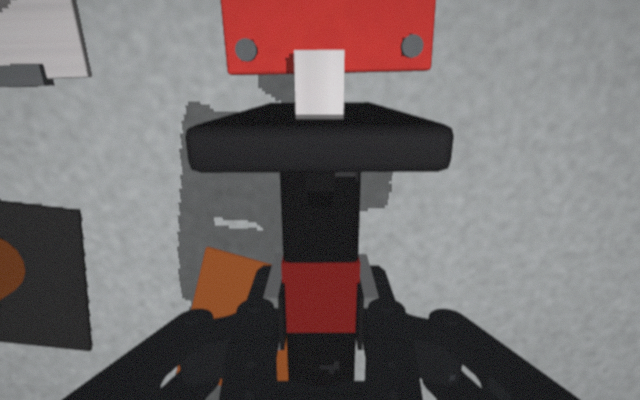

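The scene and side crops show the arm facing the slots, level with the upright. In the wrist view the claw is at col 319, the plate is centred at col 320, and the foot's front corners are at (227,72) and (433,69). The upright is therefore about 5 mm to the right.

```bash
python3 - <<'E'
from look import *
s,c,p=look('w3')
L=labels(c['pixels'])==1
red=L[:100*S,200*S:460*S]
# front edge: bottom-most red row per column
cols=np.arange(235,428,4);rows=[]
for u in cols: rows.append(np.flatnonzero(L[:90*S,u*S]).max()/S)
k=np.polyfit(cols,rows,1)
l=[];
for r in(40,50,60): 
    q=np.flatnonzero(L[r*S]);l.append((r,q.min()/S,q.max()/S))
print(k,l)
W=lambda u,v,z:ray(c,u,v,z)
A=W(240,np.polyval(k,240),.006);B=W(420,np.polyval(k,420),.006);d=A-B;yaw=np.arctan2(-d[0],d[1])
n=np.array([np.cos(yaw),np.sin(yaw)]);
print('yaw',yaw,'edge x',A,B)
for r,a,b in l:
    P,Q=W(a,r,.012),W(b,r,.012); m=(P+Q)/2; print('mid',m,'width',np.linalg.norm(P-Q))
R=Ro.from_quat(s['tcp_rot']);
print('tool yaw',np.arctan2(R.as_matrix()[1,0],R.as_matrix()[0,0]),s['eef_pos'])
m0=m[:2]; e0=(A+B)[:2]/2
t=np.array([-n[1],n[0]])
# upright origin: 45 mm behind front edge, on mid line
o=m0+n*((e0-m0)@n+.045); print('upright',o)
arm=ray(c,319,90,.16); print('claw y',arm, 'plate', ray(c,187,148,.173),ray(c,453,148,.173))
E
```

```text
[-9.63010204e-04  6.63952870e+01] [(40, np.float64(224.75), np.float64(432.0)), (50, np.float64(225.75), np.float64(431.25)), (60, np.float64(226.75), np.float64(430.75))]
yaw -0.017521296611041213 edge x [0.61780068 0.08506421 0.006     ] [ 0.61592467 -0.02199503  0.006     ]
mid [0.63038304 0.03247049 0.012     ] width 0.11745778196948044
mid [0.62515648 0.03245902 0.012     ] width 0.11741578749438032
mid [0.61984265 0.03237535 0.012     ] width 0.11751713695065198
tool yaw -0.01714901569289126 [0.52647027 0.0386693  0.08881548]
upright [0.66187141 0.03163888]
claw y [0.60484535 0.03772874 0.16      ] plate [0.59635093 0.05937276 0.173     ] [0.59554976 0.01600709 0.173     ]
```

arm_command --steps '[{"translation": [0.02,0.0067,0.004],"twist": [0,0,0],"fingers": -1},{"translation": [0.04,0.0067,0.004],"twist": [0,0,0],"fingers": -1},{"translation": [0.04,0.0067,0.004],"twist": [0,0,0],"fingers": -1},{"translation": [0.04,0.0067,0.004],"twist": [0,0,0],"fingers": -1}]'

```text
time: 5.55
eef_pos: [0.5566, 0.0343, 0.0858]
tcp_rot: [1.0, -0.008, -0.0, -0.0]
contact_force: [-0.1, 0.2, -1.9]
opening: 0.31
finger_force: 89.4
```

```bash
python3 - <<'E'
from look import *
s,c,p=look('w4');print(s['eef_pos'],s['tcp_rot'],s['contact_force'])
sd=read_camera('side')
a=cv2.resize(c['pixels'][:200,180:460],None,fx=2,fy=2),cv2.resize(sd['pixels'][150:210,250:310],(400,400),interpolation=cv2.INTER_CUBIC)
o=np.zeros((400,800,3),np.uint8);o[:,:400]=cv2.resize(a[0],(400,286+0)).repeat(1,0)[:400] if 0 else cv2.copyMakeBorder(cv2.resize(c['pixels'][:200,220:420],(400,400)),0,0,0,0,0);o[:,400:]=a[1]
cv2.imwrite('pics/D.png',o[:,:,::-1])
E
```

```text
[0.5566396  0.03426193 0.08575031] [ 9.99969824e-01 -7.75652221e-03 -4.28821813e-04 -6.16381564e-05] [-0.08750248  0.18083747 -1.91242457]
```

View pics/D.png

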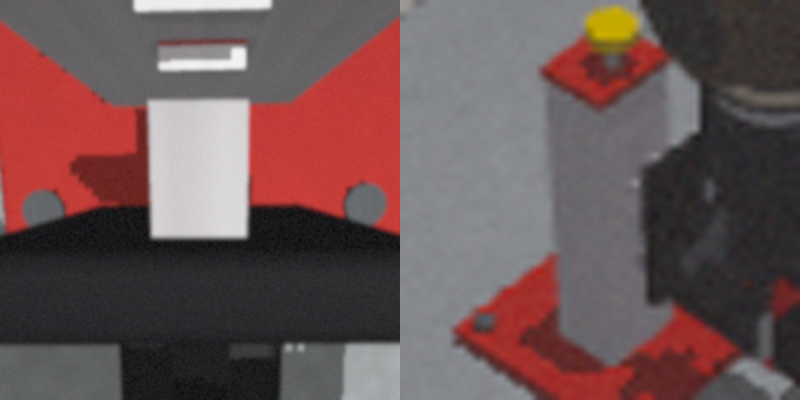

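Through the wrist camera the claw (col about 199 in the crop) is centred on the slot (col about 202), an offset of roughly 0.3 mm. Pushing in.

arm_command --steps '[{"translation": [0.012,0,0],"twist": [0,0,0],"fingers": -1},{"translation": [0.024,0,0],"twist": [0,0,0],"fingers": -1},{"translation": [0.032,0,0],"twist": [0,0,0],"fingers": -1},{"translation": [0.036,0,0],"twist": [0,0,0],"fingers": -1},{"translation": [0.036,0,0],"twist": [0,0,0],"fingers": -1}]'

```text
time: 6.28
eef_pos: [0.5806, 0.0338, 0.0854]
tcp_rot: [1.0, -0.007, -0.005, 0.0]
contact_force: [-13.4, -1.6, 3.5]
opening: 0.307
finger_force: 90.5
```

arm_command --steps '[{"translation": [0,0,0.008],"twist": [0,0,0],"fingers": -1},{"translation": [0,0,0.015],"twist": [0,0,0],"fingers": -1},{"translation": [0,0,0.021],"twist": [0,0,0],"fingers": -1},{"translation": [0,0,0.024],"twist": [0,0,0],"fingers": -1},{"translation": [0,0,0.024],"twist": [0,0,0],"fingers": -1}]'

```text
time: 6.9
eef_pos: [0.5806, 0.0343, 0.0683]
tcp_rot: [1.0, -0.007, -0.005, -0.0]
contact_force: [-13.9, 1.3, 8.2]
opening: 0.31
finger_force: 91.1
```

```bash
python3 - <<'E'
from look import *
s,c,p=look('w5');print(s['eef_pos'],s['tcp_rot'],s['contact_force'],s['wrist_torque'])
sd=read_camera('side')
o=np.hstack([cv2.resize(c['pixels'][:200,220:420],(400,400)),cv2.resize(sd['pixels'][140:220,240:320],(400,400),interpolation=cv2.INTER_CUBIC)])
cv2.imwrite('pics/E.png',o[:,:,::-1])
E
```

```text
[0.58060996 0.03425919 0.06827891] [ 9.99965928e-01 -6.68439075e-03 -4.84272089e-03 -1.01591897e-04] [-13.86555792   1.31121571   8.22108763] [0.0672505  1.35518941 0.2302834 ]
```

View pics/E.png

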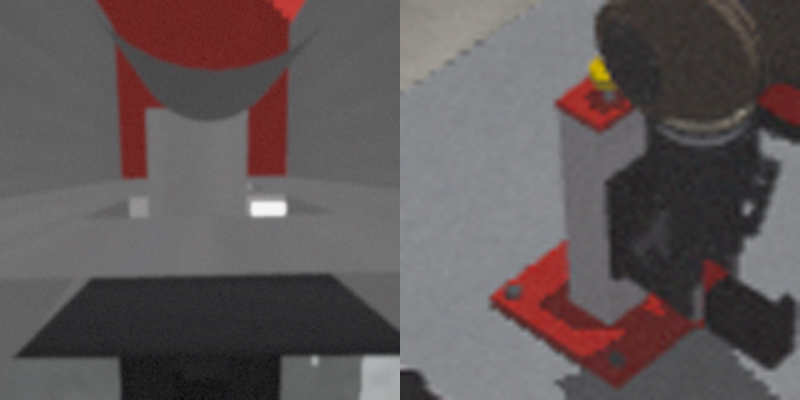

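The wrist view shows the claw neck through the slot, with the plate against the face. I'll press down further to confirm it is seated.

arm_command --steps '[{"translation": [0,0,0.004],"twist": [0,0,0],"fingers": -1},{"translation": [0,0,0.006],"twist": [0,0,0],"fingers": -1},{"translation": [0,0,0.006],"twist": [0,0,0],"fingers": -1}]'

```text
time: 7.38
eef_pos: [0.5803, 0.0341, 0.0659]
tcp_rot: [1.0, -0.006, -0.006, 0.0]
contact_force: [-20.1, -0.4, 19.5]
opening: 0.314
finger_force: 93.1
```

arm_command --steps '[{"translation": [-0.003,0,-0.004],"twist": [0,0,0],"fingers": -1},{"translation": [-0.003,0,-0.004],"twist": [0,0,0],"fingers": 0.3},{"translation": [-0.003,0,-0.004],"twist": [0,0,0],"fingers": 1},{"translation": [-0.003,0,-0.004],"twist": [0,0,0],"fingers": 1},{"translation": [-0.003,0,-0.004],"twist": [0,0,0],"fingers": 1}]'

```text
time: 8.0
eef_pos: [0.5817, 0.0338, 0.0665]
tcp_rot: [1.0, -0.008, 0.0, -0.0]
contact_force: [-0.1, -0.3, 0.0]
opening: 0.997
finger_force: 0.0
```

```bash
python3 - <<'E'
from look import *
s=get_state();print(s['eef_pos'],s['opening'],s['contact_force'],s['tcp_rot'])
E
```

```text
[0.58168109 0.03377684 0.06647945] 0.9967448748220494 [-0.13637266 -0.26287735  0.02842911] [ 9.99969413e-01 -7.82077486e-03  8.77018755e-05 -1.24226443e-06]
```

arm_command --steps '[{"translation": [-0.005,0,-0.05],"twist": [0,0,0],"fingers": 1},{"translation": [-0.04,0,-0.267],"twist": [0,0,0],"fingers": 1},{"translation": [-0.04,0,-0.267],"twist": [0,0,0],"fingers": 1},{"translation": [-0.04,0,-0.267],"twist": [0,0,0],"fingers": 1},{"translation": [-0.04,0,-0.267],"twist": [0,0,0],"fingers": 1}]'

```text
time: 8.62
eef_pos: [0.5534, 0.0341, 0.272]
tcp_rot: [1.0, -0.008, 0.005, 0.001]
contact_force: [-0.0, 0.3, 0.4]
opening: 0.997
finger_force: 0.0
```

arm_command --steps '[{"translation": [-0.157,-0.347,0],"twist": [0,0,0.358],"fingers": 1},{"translation": [-0.157,-0.347,0],"twist": [0,0,0.358],"fingers": 1},{"translation": [-0.157,-0.347,0],"twist": [0,0,0.358],"fingers": 1},{"translation": [-0.157,-0.347,0],"twist": [0,0,0.358],"fingers": 1},{"translation": [-0.157,-0.347,0],"twist": [0,0,0.358],"fingers": 1}]'

```text
time: 9.25
eef_pos: [0.4358, 0.2982, 0.2648]
tcp_rot: [0.981, -0.193, -0.001, 0.001]
contact_force: [0.4, -0.1, -0.4]
opening: 0.999
finger_force: 0.0
```

```bash
python3 - <<'E'
from look import *
s,c,p=look('w6');print(s['eef_pos'],s['tcp_rot'],s['contact_force'],s['time'])
sc,sd=read_camera('scene'),read_camera('side')
for y in(-.45,-.38):
    for cams in([c],[c,sc,sd],[sc]):
        b=fit('mallet',[.489,.2745,y],cams,.004,(2,4));print(b[0].round(4),b[1])
o=np.hstack([cv2.resize(c['pixels'],(448,280)),cv2.resize(sd['pixels'][130:230,260:385],(350,280),interpolation=cv2.INTER_CUBIC)])
cv2.imwrite('pics/F.png',o[:,:,::-1])
b=b[0]; n=np.array([np.cos(b[2]),np.sin(b[2])])
for k in('scene0','side0'):pass
for cams in([c],[sc],[sd]): 
    m=fit('mat',[.478,.271,-.15],cams,0,(5,)); print('mat',m[0].round(4),m[1])
E
```

```text
[0.43582895 0.29817168 0.26483428] [ 9.81141541e-01 -1.93285653e-01 -1.21082212e-03  6.83472880e-04] [ 0.37762778 -0.06872195 -0.40078708] 9.25
[ 0.4893  0.2753 -0.3936] 4910.0
[ 0.4893  0.2752 -0.3958] 10006.0
[ 0.4897  0.2736 -0.379 ] 1249.0
[ 0.4894  0.2753 -0.393 ] 4907.0
[ 0.4893  0.2753 -0.3925] 10094.0
[ 0.4895  0.274  -0.3879] 1245.0
mat [ 0.4763  0.2739 -0.1481] 57865.0
mat [ 0.4766  0.2729 -0.1874] 8661.0
mat [ 0.4771  0.2723 -0.1582] 8740.0
```

View pics/F.png

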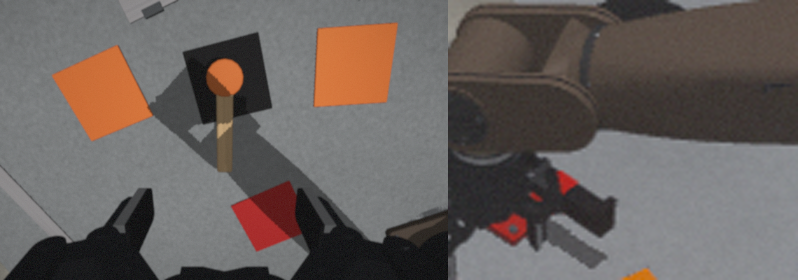

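The view shows the mallet on the dark mat at px (225,78) with its handle pointing towards the gripper. The fits agree within 2 mm.

arm_command --steps '[{"translation": [0.0043,0.001,0.29],"twist": [0,0,0],"fingers": 1},{"translation": [0.0043,0.001,0.29],"twist": [0,0,0],"fingers": 1},{"translation": [0.0043,0.001,0.29],"twist": [0,0,0],"fingers": 1},{"translation": [0.0043,0.001,0.3197],"twist": [0,0,0],"fingers": 1},{"translation": [0.0043,0.001,0.3197],"twist": [0,0,0],"fingers": 1}]'

```text
time: 10.02
eef_pos: [0.4364, 0.2913, 0.0215]
tcp_rot: [0.981, -0.195, -0.005, 0.004]
contact_force: [0.6, -1.2, -0.5]
opening: 0.999
finger_force: 0.0
```

arm_command --steps '[{"translation": [0,0,0],"twist": [0,0,0],"fingers": -1},{"translation": [0,0,0],"twist": [0,0,0],"fingers": -1},{"translation": [0,0,0],"twist": [0,0,0],"fingers": -1},{"translation": [0,0,0],"twist": [0,0,0],"fingers": -1},{"translation": [0,0,0],"twist": [0,0,0],"fingers": -1}]' --grip_force 115

```text
time: 10.65
eef_pos: [0.4417, 0.2951, 0.0292]
tcp_rot: [0.981, -0.194, 0.001, -0.001]
contact_force: [-1.8, -0.0, 6.0]
opening: 0.26
finger_force: 112.3
```

arm_command --steps '[{"translation": [0,0,-0.05],"twist": [0,0,0],"fingers": -1},{"translation": [0,0,-0.12],"twist": [0,0,0],"fingers": -1},{"translation": [0,0,-0.375],"twist": [0,0,0],"fingers": -1},{"translation": [0,0,-0.375],"twist": [0,0,0],"fingers": -1},{"translation": [0,0,-0.375],"twist": [0,0,0],"fingers": -1}]'

```text
time: 11.28
eef_pos: [0.4391, 0.2942, 0.3057]
tcp_rot: [0.981, -0.194, -0.001, 0.0]
contact_force: [1.1, -0.9, -4.0]
opening: 0.257
finger_force: 113.6
```

```bash
python3 - <<'E'
from look import *
rel([.6165,.0325,.31],-.017)
s=get_state();print(s['eef_pos'],s['tcp_rot'],s['contact_force'])
E
```

```text
move [ 0.3514  0.2327 -0.006 ] twist [ 0.0006  0.0016 -0.3564] rows 6.0
[0.43914643 0.29416703 0.30570741] [ 9.81029100e-01 -1.93858557e-01 -8.14220198e-04  3.18030679e-04] [ 1.11695702 -0.86715937 -3.96721843]
```

arm_command --steps '[{"translation": [0.3514,0.2327,-0.006],"twist": [0,0,-0.356],"fingers": -1},{"translation": [0.3514,0.2327,-0.006],"twist": [0,0,-0.356],"fingers": -1},{"translation": [0.3514,0.2327,-0.006],"twist": [0,0,-0.356],"fingers": -1},{"translation": [0.3514,0.2327,-0.006],"twist": [0,0,-0.356],"fingers": -1},{"translation": [0.3514,0.2327,-0.006],"twist": [0,0,-0.356],"fingers": -1}]'

```text
time: 11.9
eef_pos: [0.6095, 0.0432, 0.3078]
tcp_rot: [1.0, -0.009, -0.001, -0.0]
contact_force: [-0.1, 0.2, -2.7]
opening: 0.258
finger_force: 113.6
```

```bash
python3 - <<'E'
from look import *
rel([.6165,.0325,.31],-.017)
sc=read_camera('scene');sd=read_camera('side')
s=get_state();print(s['eef_pos'],s['tcp_rot'],s['contact_force'])
o=np.hstack([cv2.resize(sc['pixels'][180:260,240:320],(400,400),interpolation=cv2.INTER_CUBIC),cv2.resize(sd['pixels'][110:200,245:335],(400,400),interpolation=cv2.INTER_CUBIC)])
cv2.imwrite('pics/G.png',o[:,:,::-1])
E
```

```text
move [ 0.0095  0.0141 -0.003 ] twist [-0.0004  0.0023 -0.0004] rows 1.0
[0.61115801 0.03930259 0.30709631] [ 9.99927162e-01 -1.19623911e-02 -9.28087325e-04  1.30793424e-03] [-0.22653837  0.44110739 -4.66613363]
```

View pics/G.png

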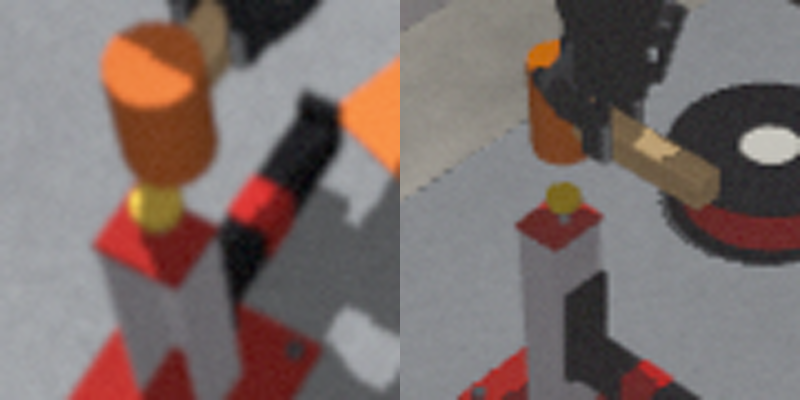

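Arm hanging flush on the front face; mallet head centred just above the yellow pin. Small centring, then strike.

arm_command --steps '[{"translation": [0.0073,0.0087,0],"twist": [0,0,0],"fingers": -1},{"translation": [0.0073,0.0087,0],"twist": [0,0,0],"fingers": -1},{"translation": [0.0073,0.0087,0],"twist": [0,0,0],"fingers": -1}]' --grip_force 120

```text
time: 12.38
eef_pos: [0.6144, 0.0394, 0.3088]
tcp_rot: [1.0, -0.008, -0.0, -0.0]
contact_force: [-0.8, 0.1, -3.3]
opening: 0.26
finger_force: 117.7
```

arm_command --steps '[{"translation": [0.003,0.0088,0],"twist": [0,0,0],"fingers": -1},{"translation": [0.003,0.0088,0],"twist": [0,0,0],"fingers": -1},{"translation": [0.003,0.0088,0.078],"twist": [0,0,0],"fingers": -1},{"translation": [0.003,0.0088,0.092],"twist": [0,0,0],"fingers": -1},{"translation": [0.003,0.0088,0.092],"twist": [0,0,0],"fingers": -1}]'

```text
time: 13.0
eef_pos: [0.6176, 0.0315, 0.2414]
tcp_rot: [1.0, -0.009, 0.001, 0.0]
contact_force: [0.3, 0.8, 0.5]
opening: 0.263
finger_force: 118.1
```

arm_command --steps '[{"translation": [0,0,-0.055],"twist": [0,0,0],"fingers": -1},{"translation": [0,0,-0.055],"twist": [0,0,0],"fingers": -1},{"translation": [0,0,0.004],"twist": [0,0,0],"fingers": -1},{"translation": [0,0,0.009],"twist": [0,0,0],"fingers": -1},{"translation": [0,0,0.009],"twist": [0,0,0],"fingers": -1}]'

```text
time: 13.62
eef_pos: [0.616, 0.0314, 0.2348]
tcp_rot: [1.0, -0.009, -0.002, 0.0]
contact_force: [-7.9, -0.5, 7.8]
opening: 0.262
finger_force: 127.3
```

arm_command --steps '[{"translation": [0,0,-0.1],"twist": [0,0,0],"fingers": -1},{"translation": [0,0,-0.1],"twist": [0,0,0],"fingers": -1},{"translation": [0,0,-0.1],"twist": [0,0,0],"fingers": -1}]'

```text
time: 14.0
eef_pos: [0.6171, 0.0315, 0.3078]
tcp_rot: [1.0, -0.009, 0.0, 0.0]
contact_force: [0.1, 0.6, -3.9]
opening: 0.258
finger_force: 125.6
```

```bash
python3 - <<'E'
from look import *
s=get_state();print(s['eef_pos'],s['tcp_rot'],s['contact_force'])
sc=read_camera('scene');sd=read_camera('side')
for c,n in((sc,'scene'),(sd,'side')):
    o=np.load(n+'0.npz')
    for im in(o['pixels'],c['pixels']):
        h=cv2.cvtColor(im,cv2.COLOR_RGB2HSV).astype(int);m=(h[...,0]>20)&(h[...,0]<36)&(h[...,1]>130)&(h[...,2]>60)
        q=proj(np.array([[.668,.032,.226]]),c)[0]/S; yy,xx=np.nonzero(m); k=(abs(xx-q[0])<15)&(abs(yy-q[1])<20)
        print(n,k.sum(),xx[k].mean(),yy[k].mean(),yy[k].min(),yy[k].max(),
         [ (proj(np.array([[.668,.032,z]]),c)[0]/S).round(1).tolist() for z in(.231,.211)])
o=np.hstack([cv2.resize(sc['pixels'][180:260,240:320],(400,400),interpolation=cv2.INTER_CUBIC),cv2.resize(sd['pixels'][110:200,245:335],(400,400),interpolation=cv2.INTER_CUBIC)])
cv2.imwrite('pics/H.png',o[:,:,::-1])
E
```

```text
[0.61714533 0.03146912 0.30781147] [ 9.99961343e-01 -8.79030485e-03  2.05320879e-04  3.16512392e-05] [ 0.05701792  0.55792732 -3.8815601 ]
scene 75 270.93333333333334 220.30666666666667 216 225 [[271.6, 220.2], [272.5, 223.8]]
scene 64 271.765625 223.796875 220 228 [[271.6, 220.2], [272.5, 223.8]]
side 42 281.23809523809524 153.8095238095238 151 157 [[282.0, 153.8], [282.2, 158.4]]
side 38 281.6842105263158 158.31578947368422 156 161 [[282.0, 153.8], [282.2, 158.4]]
```

View pics/H.png

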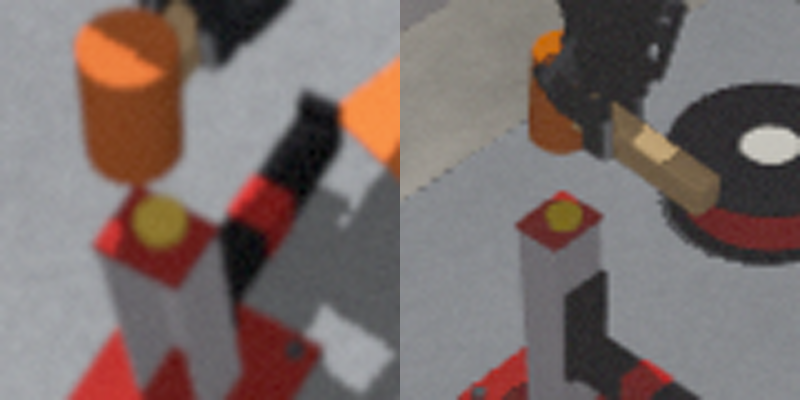

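Both views show the pin head resting on the red cap (side centroid row 158.3, against 158.4 predicted for fully down). One more firm blow to be sure.

arm_command --steps '[{"translation": [0,0,0.075],"twist": [0,0,0],"fingers": -1},{"translation": [0,0,0.104],"twist": [0,0,0],"fingers": -1},{"translation": [0,0,0.104],"twist": [0,0,0],"fingers": -1}]'

```text
time: 14.48
eef_pos: [0.6146, 0.0318, 0.2311]
tcp_rot: [1.0, -0.009, -0.004, -0.0]
contact_force: [-10.6, 0.6, 10.3]
opening: 0.262
finger_force: 131.5
```

arm_command --steps '[{"translation": [0,0,-0.05],"twist": [0,0,0],"fingers": -1},{"translation": [0,0,-0.104],"twist": [0,0,0],"fingers": -1},{"translation": [0,0,-0.104],"twist": [0,0,0],"fingers": -1},{"translation": [0,0,-0.104],"twist": [0,0,0],"fingers": -1}]'

```text
time: 14.98
eef_pos: [0.6159, 0.0316, 0.3043]
tcp_rot: [1.0, -0.009, -0.003, -0.0]
contact_force: [-0.0, 0.5, -4.6]
opening: 0.256
finger_force: 129.9
```

```bash
python3 - <<'E'
from look import *
s=get_state();print(s['time'],s['eef_pos'],s['tcp_rot'],s['contact_force'])
sc=read_camera('scene');sd=read_camera('side')
for c in(sc,sd):
    h=cv2.cvtColor(c['pixels'],cv2.COLOR_RGB2HSV).astype(int);m=(h[...,0]>20)&(h[...,0]<36)&(h[...,1]>130)&(h[...,2]>60)
    q=proj(np.array([[.668,.032,.216]]),c)[0]/S; yy,xx=np.nonzero(m); k=(abs(xx-q[0])<15)&(abs(yy-q[1])<20); print('pin',k.sum(),xx[k].mean(),yy[k].mean())
# head pitch in the grip: params pitch (about tool y at grasp point) and slip along tool x, z
T=np.eye(4);T[:3,:3]=Ro.from_quat(s['tcp_rot']).as_matrix();T[:3,3]=s['eef_pos']
def parts(x):
    out=[]
    for P,k in M['mallet']:
        Q=P*[1,-1,-1]+[x[1],x[3],x[2]]          # tool axes, mallet origin at x1,x3,x2
        g=np.array([0,0,-.019]); Q=(Q-g)@Ro.from_rotvec([0,x[0],0]).as_matrix().T+g
        out.append((Q@T[:3,:3].T+T[:3,3],k))
    return out
Ls=[(c,labels(c['pixels'])) for c in(sc,sd)]
def cost(x):
    e=0
    for c,L in Ls:
        R=np.zeros(L.shape,np.uint8)
        for P,k in parts(x)[1:]: cv2.fillConvexPoly(R,cv2.convexHull(np.round(proj(P,c)*16).astype(np.int32)),int(k),cv2.LINE_8,4)
        q=proj(parts([0,.0515,.025,0])[1][0],c);a=(q.min(0)-40).astype(int);b=(q.max(0)+40).astype(int);sl=slice(a[1],b[1]),slice(a[0],b[0])
        e+=np.count_nonzero((R[sl]==2)&(L[sl]!=2)&(L[sl]!=5))+np.count_nonzero((L[sl]==2)&(R[sl]!=2))
    return e
for f in(-.15,0,.1,.2):
    x0=np.array([f,.0515,.025,0]);r=minimize(cost,x0,method='Nelder-Mead',options=dict(initial_simplex=x0+np.vstack([np.zeros(4),np.diag([.08,.004,.004,.004])]),fatol=.5,xatol=1e-4));print(r.x.round(4),r.fun)
E
```

```text
14.975 [0.61587832 0.03157865 0.30425879] [ 9.99957263e-01 -8.80668363e-03 -2.79871659e-03 -2.85002066e-04] [-0.01734582  0.4676842  -4.64004855]
pin 65 271.6 223.83076923076922
pin 37 281.5945945945946 158.2972972972973
[0.1484 0.0485 0.0214 0.002 ] 2516.0
[0.1559 0.0487 0.0204 0.0021] 2519.0
[0.1556 0.0487 0.0222 0.002 ] 2520.0
[0.1761 0.0492 0.0223 0.0024] 2522.0
```

The pin is unchanged after the extra blow, so it is at its stop. The mallet has pitched about 0.155 rad in the grip, so I'll tilt the tool to set it down flat.

```bash
cat > place.py <<'E'
from look import *
def place(tgt,yaw=-.39,pitch=.155,loc=(.0544,.001,.0135)):
    s=get_state();G=Ro.from_euler('z',yaw)*Ro.from_euler('x',np.pi)*Ro.from_rotvec([0,-pitch,0])
    pos=np.array(tgt)-G.apply(loc);R=Ro.from_quat(s['tcp_rot']);d=R.inv().apply(pos-s['eef_pos'])
    print(s['eef_pos'],'tcp goal',pos.round(4),'move',(d/.75).round(4),'twist',((R.inv()*G).as_rotvec()/(np.pi/3)).round(4),np.linalg.norm(d)/.0625)
E
python3 -c "
from place import *
place([.482,.274,.28])"
```

```text
[0.61571236 0.03158934 0.30383211] tcp goal [0.4346 0.2946 0.3017] move [-0.2476 -0.3463  0.0046] twist [ 0.0282 -0.1399  0.3547] 5.109106189523762
```

arm_command --steps '[{"translation": [-0.2476,-0.3463,0.0046],"twist": [0.028,-0.14,0.355],"fingers": -1},{"translation": [-0.2476,-0.3463,0.0046],"twist": [0.028,-0.14,0.355],"fingers": -1},{"translation": [-0.2476,-0.3463,0.0046],"twist": [0.028,-0.14,0.355],"fingers": -1},{"translation": [-0.2476,-0.3463,0.0046],"twist": [0.028,-0.14,0.355],"fingers": -1},{"translation": [-0.2476,-0.3463,0.0046],"twist": [0.028,-0.14,0.355],"fingers": -1}]'

```text
time: 15.7
eef_pos: [0.438, 0.29, 0.3023]
tcp_rot: [0.978, -0.194, -0.074, -0.015]
contact_force: [0.6, 0.4, -3.6]
opening: 0.256
finger_force: 129.7
```

```bash
sleep 1; python3 -c "
from place import *
place([.482,.274,.05])"
```

```text
[0.43803913 0.29001535 0.30230589] tcp goal [0.4346 0.2946 0.0717] move [ 0.0397 -0.0039  0.3049] twist [-0.0001 -0.0039 -0.0008] 3.6902412180991275
```

arm_command --steps '[{"translation": [0.0397,-0.0039,0.3049],"twist": [0,0,0],"fingers": -1},{"translation": [0.0397,-0.0039,0.3049],"twist": [0,0,0],"fingers": -1},{"translation": [0.0397,-0.0039,0.3049],"twist": [0,0,0],"fingers": -1},{"translation": [0.0397,-0.0039,0.3049],"twist": [0,0,0],"fingers": -1},{"translation": [0.0397,-0.0039,0.3049],"twist": [0,0,0],"fingers": -1}]'

```text
time: 16.32
eef_pos: [0.4323, 0.2918, 0.0685]
tcp_rot: [0.978, -0.193, -0.078, -0.012]
contact_force: [-0.4, -0.8, -3.5]
opening: 0.26
finger_force: 129.4
```

```bash
python3 - <<'E'
from place import *
place([.482,.274,.006])
sc=read_camera('scene');sd=read_camera('side');s,w,p=look('w8')
for c in((sc,),(sd,),(sc,sd)):
    b=fit('mallet',[.482,.274,-.39],c,.05,(2,4));print(b[0].round(4),b[1])
E
```

```text
[0.43229922 0.29184247 0.06852119] tcp goal [0.4346 0.2946 0.0277] move [ 0.01   -0.0049  0.0534] twist [ 0.0067  0.0031 -0.0012] 0.6550419771920225
[ 0.485   0.2707 -0.3732] 4043.0
[ 0.4818  0.2719 -0.4222] 6384.0
[ 0.4842  0.2703 -0.4102] 10812.0
```

arm_command --steps '[{"translation": [0.005,-0.003,0.035],"twist": [0,0,0],"fingers": -1},{"translation": [0.009,-0.003,0.052],"twist": [0,0,0],"fingers": -1},{"translation": [0.009,-0.003,0.0555],"twist": [0,0,0],"fingers": -1},{"translation": [0.009,-0.003,0.0555],"twist": [0,0,0],"fingers": -1}]'

```text
time: 16.98
eef_pos: [0.4391, 0.2957, 0.0329]
tcp_rot: [0.978, -0.193, -0.072, -0.016]
contact_force: [0.2, -1.4, -3.9]
opening: 0.259
finger_force: 129.8
```

arm_command --steps '[{"translation": [0.0007,0,0.0055],"twist": [0,0,0],"fingers": -1},{"translation": [0.0007,0,0.0055],"twist": [0,0,0],"fingers": -1},{"translation": [0.0007,0,0.0055],"twist": [0,0,0],"fingers": -1}]'

```text
time: 17.35
eef_pos: [0.4384, 0.2956, 0.0279]
tcp_rot: [0.978, -0.193, -0.073, -0.015]
contact_force: [-0.7, -0.1, -3.3]
opening: 0.26
finger_force: 129.8
```

arm_command --steps '[{"translation": [0.0005,0,0.004],"twist": [0,0,0],"fingers": -1},{"translation": [0.0005,0,0.004],"twist": [0,0,0],"fingers": -1},{"translation": [0.0005,0,0.004],"twist": [0,0,0],"fingers": -1}]'

```text
time: 17.73
eef_pos: [0.4387, 0.2958, 0.0256]
tcp_rot: [0.978, -0.193, -0.072, -0.015]
contact_force: [-1.1, -1.5, 3.5]
opening: 0.258
finger_force: 130.8
```

Contact with the mat (force rose by 7 N). Releasing.

arm_command --steps '[{"translation": [0,0,0],"twist": [0,0,0],"fingers": -0.3},{"translation": [0,0,0],"twist": [0,0,0],"fingers": 0.2},{"translation": [0,0,0],"twist": [0,0,0],"fingers": 1},{"translation": [0,0,0],"twist": [0,0,0],"fingers": 1},{"translation": [0,0,0],"twist": [0,0,0],"fingers": 1}]' --grip_force 20

```text
time: 18.35
eef_pos: [0.4383, 0.2956, 0.0247]
tcp_rot: [0.978, -0.193, -0.073, -0.015]
contact_force: [1.1, 0.4, -0.3]
opening: 1.001
finger_force: 0.0
```

arm_command --steps '[{"translation": [-0.003,0,-0.04],"twist": [0,0,0],"fingers": 1},{"translation": [-0.07,0,-0.25],"twist": [0,0,0],"fingers": 1},{"translation": [-0.07,0,-0.25],"twist": [0,0,0],"fingers": 1},{"translation": [-0.07,0,-0.25],"twist": [0,0,0],"fingers": 1},{"translation": [-0.07,0,-0.25],"twist": [0,0,0],"fingers": 1}]'

```text
time: 18.98
eef_pos: [0.4177, 0.3056, 0.2227]
tcp_rot: [0.979, -0.193, -0.069, -0.018]
contact_force: [0.4, -0.4, -0.0]
opening: 1.0
finger_force: 0.0
```

```bash
python3 - <<'E'
from place import *
s,w,p=look('w9');print(s['time'],s['eef_pos'],s['contact_force'])
sc=read_camera('scene');sd=read_camera('side')
for c in((sc,),(w,),(sc,w)):
    b=fit('mallet',[.484,.273,-.39],c,.004,(2,4));print(b[0].round(4),b[1])
for c in(sc,sd):
    h=cv2.cvtColor(c['pixels'],cv2.COLOR_RGB2HSV).astype(int);m=(h[...,0]>20)&(h[...,0]<36)&(h[...,1]>130)&(h[...,2]>60)
    q=proj(np.array([[.668,.032,.216]]),c)[0]/S; yy,xx=np.nonzero(m); k=(abs(xx-q[0])<15)&(abs(yy-q[1])<20); print('pin',k.sum(),xx[k].mean(),yy[k].mean())
o=np.vstack([sc['pixels'][130:330,140:460],sd['pixels'][120:320,180:500]])
o=np.hstack([cv2.resize(sc['pixels'][140:340,160:460],(400,267)),cv2.resize(w['pixels'],(400,267))])
cv2.imwrite('pics/I.png',o[:,:,::-1])
b=M['spool_arm']
f=fit('spool_arm',[.653,.032,-.017],[sc],.06,(1,));print('arm',f)
E
```

```text
18.975 [0.41765924 0.30560806 0.22268245] [ 0.41932505 -0.37709248 -0.02809391]
[ 0.491   0.2732 -0.3718] 1229.0
[ 0.4898  0.2742 -0.3968] 7432.0
[ 0.4899  0.2742 -0.3943] 9043.0
pin 71 271.77464788732397 223.46478873239437
pin 0 nan nan
arm (array([0.64794351, 0.03974952, 0.12442067]), np.float64(8526.0))<stdin>:8: RuntimeWarning: Mean of empty slice.
  ret = ret.dtype.type(ret / rcount)
```

arm_command --steps '[{"translation": [0,0,-0.1],"twist": [0,0,0],"fingers": 1},{"translation": [0.14,0.3,-0.15],"twist": [0,0,0],"fingers": 1},{"translation": [0.14,0.3,-0.15],"twist": [0,0,0],"fingers": 1},{"translation": [0.14,0.3,-0.15],"twist": [0,0,0],"fingers": 1},{"translation": [0.14,0.3,-0.15],"twist": [0,0,0],"fingers": 1}]'

```text
time: 19.75
eef_pos: [0.4406, 0.0517, 0.3108]
tcp_rot: [0.978, -0.193, -0.075, -0.015]
contact_force: [1.3, -0.4, -0.1]
opening: 1.001
finger_force: 0.0
```

arm_command --steps '[{"translation": [0.13,0.4,0],"twist": [0,0,0],"fingers": 1},{"translation": [0.13,0.4,0],"twist": [0,0,0],"fingers": 1},{"translation": [0.13,0.4,0],"twist": [0,0,0],"fingers": 1},{"translation": [0.13,0.4,0],"twist": [0,0,0],"fingers": 1},{"translation": [0.13,0.4,0],"twist": [0,0,0],"fingers": 1}]'

```text
time: 20.38
eef_pos: [0.4156, -0.2593, 0.2955]
tcp_rot: [0.978, -0.194, -0.074, -0.016]
contact_force: [1.0, -0.4, -0.0]
opening: 1.002
finger_force: 0.0
```

```bash
python3 - <<'E'
from place import *
s=get_state();print(s['time'],s['eef_pos'])
for n in('scene','side'):
    o=dict(np.load(n+'0.npz'));c=read_camera(n)
    for im in(o,c):
        L=labels(im['pixels']);q=proj(np.array([[.668,.032,.22]]),im)[0].astype(int);sl=slice(q[1]-60,q[1]+60),slice(q[0]-60,q[0]+60)
        l=L[sl]==3
        def cost(x,d):
            R=np.zeros(L.shape,np.uint8);P=world(cyl(14,226-d,236-d,0),(x[0],x[1],0))
            cv2.fillConvexPoly(R,cv2.convexHull(np.round(proj(P,im)*16).astype(np.int32)),3,cv2.LINE_8,4)
            return np.count_nonzero((R[sl]==3)!=l)
        best=[(cost((.668+dx,.032+dy),d),d,dx,dy) for d in np.arange(-2,24,1.) for dx in(-.002,0,.002) for dy in(-.002,0,.002)]
        print(n,l.sum(),[ (b[0],float(b[1]),b[2],b[3]) for b in sorted(best)[:4]], 'centre only',sorted((cost((.668,.032),d),float(d)) for d in np.arange(-2,24,.5))[:3])
    f=fit('mallet',[.49,.274,-.39],[c],.004,(2,4));print('mallet',f)
    f=fit('spool_arm',[.653,.032,-.017],[c],.06,(1,));print('armfit',f)
E
```

```text
20.375 [ 0.41558158 -0.25926046  0.29550046]
scene 1151 [(np.int64(522), 8.0, -0.002, -0.002), (np.int64(523), 9.0, -0.002, -0.002), (np.int64(525), 7.0, -0.002, -0.002), (np.int64(525), 11.0, -0.002, -0.002)] centre only [(np.int64(536), 2.5), (np.int64(537), 2.0), (np.int64(537), 3.5)]
scene 1092 [(np.int64(548), 20.0, -0.002, -0.002), (np.int64(549), 23.0, -0.002, -0.002), (np.int64(551), 22.0, -0.002, -0.002), (np.int64(552), 20.0, 0, -0.002)] centre only [(np.int64(552), 19.5), (np.int64(552), 23.0), (np.int64(553), 21.0)]
mallet (array([ 0.49038341,  0.27290745, -0.37829199]), np.float64(1337.0))
armfit (array([0.64829687, 0.03710649, 0.082421  ]), np.float64(8510.0))
side 647 [(np.int64(253), 5.0, 0.002, -0.002), (np.int64(253), 6.0, 0.002, -0.002), (np.int64(257), 2.0, 0.002, 0), (np.int64(257), 3.0, 0, 0)] centre only [(np.int64(257), 3.0), (np.int64(259), 2.5), (np.int64(260), 1.5)]
side 613 [(np.int64(276), 22.0, 0.002, -0.002), (np.int64(276), 23.0, 0.002, -0.002), (np.int64(277), 21.0, 0.002, -0.002), (np.int64(280), 19.0, 0, 0)] centre only [(np.int64(280), 19.0), (np.int64(280), 22.0), (np.int64(281), 19.5)]
mallet (array([ 0.48691731,  0.27578723, -0.39392899]), np.float64(3332.0))
armfit (array([ 0.65509352,  0.07868431, -0.14397378]), np.float64(8275.0))
```

```bash
python3 -c "
from plant import *
print(sign_off())"
```

```text
the job is handed in; nothing more can be done
None
```

I hung the spool arm on the upright, drove the yellow pin fully down, stood the mallet back on its dark mat, and handed the job in at about 20 s; the cameras confirmed the pin and mallet at the end, no verdict was shown, and I did not re-measure the printed parts or the filament spool.

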